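# Press a logger's end cap home in the bench locking clamp

### The arm

A 7-joint arm with a two-finger parallel gripper is mounted at the origin on the work surface. World frame = base frame: x ahead of the robot, y to its left, z up, the work surface at z = 0. Lengths are in mm, angles in rad, forces in N, time in s.
With the tool pointing down it reaches from about 425 to 975 mm from the base axis. Payload 16.7 kg.
Tool frame: the origin (TCP) lies on the front face of the gripper's body, between the roots of the fingers; the fingertips stand nose_length ahead of it and the grasp point (between the pads) lies 54 mm ahead of it (nose_length is the distance from the TCP to the fingertips, in mm); z points along the fingers, y is the line along which they close (so a half turn about z gives the same grasp; the last joint's range is limited). The gripper opens to 85 mm and grips with 20 to 120 N. Pads are 22 mm wide; open, the fingers measure 114 mm over their backs; the gripper's body (76 mm by 85 mm) begins 54 mm behind the grasp point. The pads swing forward as they close: fully open they stand 13 mm farther back than shut.
Start: joints at [0.965, 0.426, 0.074, 1.606, -0.034, 1.111, -0.067], TCP at [297.692, -605.773, 303.902] pointing down, gripper open.
Joint ranges: [-2.85, 2.85], [-0.5, 2.14], [-1.23, 1.37], [0.21, 2.46], [-1.02, 4.16], [0.16, 2.05], [-2.73, 2.73]. Speed limits (rad/s): [1.89, 1.89, 2.39, 2.39, 3.01, 3.01, 3.01].

### API

Orientations are given as a unit quaternion [w, x, y, z].
In Python, from cell import * gives the robot as it stands. Calls block until the motion is done:
- move_ptp(position, orientation): joint-space move of the TCP to a pose.
- servo_line(position, frame=None, feed=150): straight line of the TCP; frame=None keeps the orientation; feed is the mean speed in mm/s.
- goto_joints(angles): joint-space move.
- grip(opening, grip_force=None): finger opening in mm; grip_force is the grip in N (None keeps the last); returns when the fingers have stopped.
- wait(seconds).
- solve_ik(position, orientation): joint angles nearest the present ones, or None.
- get_obs(): the state.
- grab_frame(name): name is "scene" or "top" or "wrist"; returns (picture, depth): 384x512x3 uint8, red, green, blue; 384x512 float32, mm along the optical axis (not along the pixel's ray), 0 where there is no reading.
- camera_model(name): a dict with "fx", "fy", "cx", "cy" (pixels), "position" and "orientation" of the camera in the world; the wrist camera has in their place "tool_from_camera" (4x4, takes a point from camera to tool coordinates, whose origin is the TCP and whose axes are the flange's). Camera axes: x right, y down, z forward; pixel columns grow to the right and rows downward; lengths in mm; the calibration is good to about 2 mm. A picture is of the moment at which its call begins: read the wrist's pose just before it. camera_model takes no time and is no camera call.
A pose or a line that the arm cannot do raises PlanningError and nothing moves.
- finish_job(): hands the job in; it is judged then, once.
The state is a dict: "time": time; "joint_pos": joint angles; "joint_velocities": joint speeds; "tau": joint torques, N m; "tool_pos": TCP position; "tcp_rot": TCP orientation; "wrist_force": force on the tool from outside, world axes, zero at the start; "ft_torque": the same for the moment, N m; "grip_width": finger opening in mm; "finger_force": force on a finger pad.
Only numpy, scipy, OpenCV 4.12 (cv2) and the standard library are available. Lean on these libraries where they do the work, as an engineer would, in place of code of your own. Each camera call takes 0.05 s, during which the arm holds its last target. There are 200 camera calls.

### The job

One of the two temperature loggers still has its blue end cap standing proud with the orange seal showing: set it upright on the bench between the jaws of the locking clamp, square and centred on the two pads, with that cap towards the moving jaw, and let go of it. Squeeze the moving handle over centre so that the clamp locks and presses the cap fully home, take your hand off and let it stand locked for two seconds, then flick the red release lever so that the clamp springs open. Leave the logger standing free between the open jaws, with its cap home, and everything else on the bench where it was.

Things in the scene. Friction and masses are not known exactly. Their poses are not given: they have to be found in the camera images.
- clamp: Bright steel locking C-clamp (locking pliers, about 350 mm long) bolted flat on the bench; it works in a horizontal plane 30 mm above the bench, parts 10 to 24 mm tall, nothing above 46 mm. Origin on the bench under the jaw pivot; +x towards the mouth of the jaws, +y towards the fixed jaw and fixed handle, +z up. Points given below as clamp (x, y) are in this frame, in mm.
- jaw_target (a point): Point midway between the pads, clamp (105, 0), 25 mm above the bench; axes as the clamp's. The throat between the arms is free from clamp x = 45 outward, open at the mouth and from above. A logger is rightly loaded with its centre at about clamp (105, 3), its +x along the clamp's -y, its back face about 3 mm off the fixed pad.
- fixed_pad (a point): Centre of the flat face of the fixed jaw's round pad (30 mm across, 30 mm above the bench), clamp (105, 46), looking to the clamp's -y. The fixed jaw's arm bulges out behind it to clamp y = 90; the fixed handle is a bar from clamp x = -180 to 10 at y = -2 to 20, with an adjusting screw behind it to x = -194.
- moving_pad (a point): Tip of the domed pad of the moving jaw, 30 mm above the bench: about clamp (90, -68) when open, (105, -42) when locked with nothing between; on a finished logger it stops at about y = -46. Its arm bulges out behind it (46 mm farther). The jaw is worked by the moving handle only and springs back when released.
- handle_push (a point): Point on the outer face of the moving handle (steel bar, 15 mm thick, 22 mm tall), 30 mm above the bench, 40 mm from the bar's end; moves with it; its +y axis is the inward normal, the way to push. About clamp (-119, -133) open, (-151, -61) locked; it swings about clamp (0, -28). Closing takes 3 to 15 N here, a cap resists most half-way; past centre it snaps in the last 10 mm and stays.
- lever_tip (a point): Middle of the red release lever's finger end: 31 mm long, 9 mm thick, 24 mm tall, centred 30 mm above the bench, sticking out past both handles' ends: about clamp (-221, -27) when locked, nothing else beyond clamp x = -200. Pushed there about 30 mm towards the clamp's -y (away from the fixed handle's side, under 10 N) it breaks the lock; lever and handle then spring out to the -y side.
- toggle (a joint): Angle of the toggle link inside the moving handle: 0 fully open, 0.72 rad at dead centre, 0.83 rad locked over centre against its stop.
- lever (a joint): Angle of the red release lever on the moving handle: 0 at rest (a spring returns it); it grows as its finger end is pushed to the clamp's -y; about 0.04 rad is play, 0.1 to 0.15 rad releases the lock.
- logger_center (a point): Centre of the logger to be finished, 25 mm above its underside. Aluminium case 80 mm long (x, from -40 to +40 mm), 60 mm wide (y), 50 mm tall, small display on top, 0.3 to 0.47 kg; +x towards the blue end cap to be pressed (12 mm thick, same 60 x 50 mm outline, the orange seal in the gap), +z up. Can be grasped across its 60 mm width.
- cap_face (a point): Centre of the outer face of that end cap, 52 mm from the logger's centre when fully home; axes as the logger's.
- end_cap (a joint): How far that end cap stands proud of fully home, in m: 0.0045 to 0.006 at the start, 0 when home. It needs about 14 N to slide and stays where it is left; pushing the cap by hand only slides the loose logger along.
- done_logger: The other logger, same case but its cap is already flush (92 mm long over all) and no orange seal shows. Leave it alone. Origin at the centre of the case's underside, +x towards its cap.
- thermometer: Bystander: blue hand-held thermometer lying on the bench, 165 x 78 x 32 mm. Origin at the centre of its underside.
- pen_cup: Bystander: green pen cup, 76 mm wide, 100 mm tall (pens to 160 mm). Origin at the centre of its underside.
- jar: Bystander: clear jar with red lid, 84 mm wide, 115 mm tall. Origin at the centre of its underside.
- sleeve_a: Bystander: brass dry-block sleeve standing upright, 44 mm diameter, 120 mm tall. Origin at the centre of its underside.
- sleeve_b: Bystander: second brass sleeve, same size.
- screwdriver: Bystander: screwdriver lying on the bench.
Mind the look-alikes: they are no part of the job. What is shaped like the part that bears logger_center but black or green is not meant.

How it is judged:
By the outcome, as a careful person would: the job done as asked, in the order asked, and still so for the second after the job is handed in, with the robot touching nothing.
It also fails if it takes over 67 s, if anything falls off the work surface, if the arm or the gripper's body presses on something with over 40 N, if the wrist force passes 120 N, or if a joint passes its speed limit or range.

## Working session

There is one attempt and no reset: what is moved stays moved. The work goes in short steps, each a Python script; the robot and the scene stay as the last script left them, time stands still between calls to the robot, and variables do not carry over. Pictures are saved under pics/ and viewed, at most 10 in all, crops included, and the job is handed in when it is done.

```bash
ls; mkdir -p pics; python3 - <<'E'
from cell import *
import numpy as np,cv2
o=get_obs();print({k:np.round(v,3).tolist() for k,v in o.items()})
for n in("scene","top","wrist"):
    im,d=grab_frame(n);cv2.imwrite(f"pics/{n}0.png",im[:,:,::-1]);np.save(f"pics/{n}0_d.npy",d);np.save(f"pics/{n}0.npy",im)
    print(n,camera_model(n))
E
```

```text
pics
{'time': 0.0, 'joint_pos': [0.964, 0.427, 0.074, 1.607, -0.034, 1.111, -0.067], 'joint_velocities': [0.0, -0.001, 0.0, -0.001, 0.001, -0.001, 0.001], 'tau': [0.0, -94.984, 3.761, -46.351, 0.019, 0.01, 0.0], 'tool_pos': [297.609, -605.495, 303.199], 'tcp_rot': [-0.001, 0.974, 0.226, -0.0], 'wrist_force': [-0.259, -1.663, 0.063], 'ft_torque': [0.011, -0.011, 0.002], 'finger_force': 0.0, 'grip_width': 85.626}
scene {'fx': 409.8275358152793, 'fy': 409.8275358152793, 'cx': 258.55050923448493, 'cy': 195.75561408212153, 'position': array([1183.25810418, -787.58314991, 1014.91741399]), 'orientation': array([-0.37744207,  0.85865825,  0.31640348, -0.14188847])}
top {'fx': 404.47739728465564, 'fy': 404.47739728465564, 'cx': 255.95798125958316, 'cy': 190.2836443101244, 'position': array([ 376.24298132,    8.28700263, 1482.07173794]), 'orientation': array([ 0.03812744, -0.7025405 ,  0.70972859, -0.03561561])}
wrist {'fx': 269.6354623765888, 'fy': 269.6354623765888, 'cx': 257.50487302366975, 'cy': 198.11380046543545, 'tool_from_camera': array([[ 9.24894041e-04, -9.62588860e-01, -2.70964631e-01,
         6.84790033e+01],
       [ 9.99998973e-01,  5.93603898e-04,  1.30458574e-03,
         1.80418306e-01],
       [-1.09493404e-03, -2.70965559e-01,  9.62588420e-01,
        -6.82664459e+01],
       [ 0.00000000e+00,  0.00000000e+00,  0.00000000e+00,
         1.00000000e+00]])}
```

View pics/top0.png

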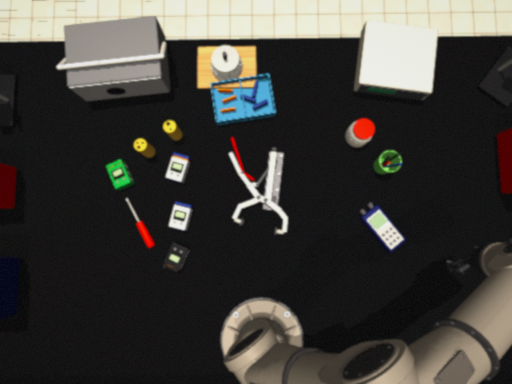

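View pics/scene0.png

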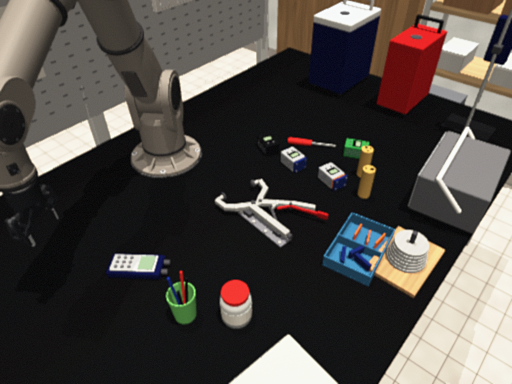

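```bash
python3 - <<'E'
import numpy as np,cv2
im=cv2.imread("pics/top0.png")
a=cv2.resize(im[150:235,160:200],None,fx=7,fy=7,interpolation=cv2.INTER_CUBIC)
b=cv2.resize(im[128:248,220:300],None,fx=5,fy=5,interpolation=cv2.INTER_CUBIC)
c=np.zeros((600,690,3),np.uint8);c[:a.shape[0],:a.shape[1]]=a;c[:,290:690]=b
cv2.imwrite("pics/c1.png",c)
E
```

```text
(no output)
```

View pics/c1.png

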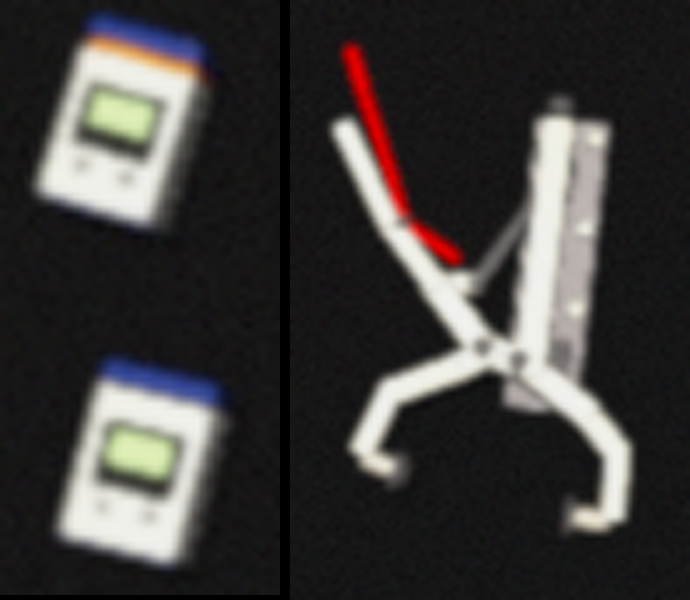

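```bash
cat > h.py <<'E'
from cell import *
import numpy as np,cv2
from scipy.spatial.transform import Rotation as R
def rot(q): return R.from_quat(np.roll(q,-1)).as_matrix()
def down(th): return [0,np.cos(th/2),np.sin(th/2),0]   # tool z down, tool x at yaw th
def px2w(cam,uv,z,tool=None):
    m=camera_model(cam) if isinstance(cam,str) else cam
    if tool is None: Rw,p=rot(m["orientation"]),m["position"]
    else:
        T=m["tool_from_camera"];Rt=rot(tool[1]);Rw=Rt@T[:3,:3];p=tool[0]+Rt@T[:3,3]
    uv=np.atleast_2d(uv);d=np.c_[(uv[:,0]-m["cx"])/m["fx"],(uv[:,1]-m["cy"])/m["fy"],np.ones(len(uv))]@Rw.T
    return p+d*((z-p[2])/d[:,2])[:,None]
def snap(n,name):
    o=get_obs();im,d=grab_frame(n);cv2.imwrite(f"pics/{name}.png",im[:,:,::-1]);np.savez(f"pics/{name}.npz",im=im,d=d,p=o["tool_pos"],q=o["tcp_rot"])
    return im,d,(o["tool_pos"],o["tcp_rot"])
def clamp2w(xy,o,th):  # o origin world xy
    c,s=np.cos(th),np.sin(th);return np.asarray(o)+np.asarray(xy)@np.array([[c,s],[-s,c]])
E
python3 - <<'E'
from h import *
L=np.array([[88,15],[205,45],[38,190],[155,225]])/7+[160,150]
print("logger far",px2w("top",L,50).round(0).tolist(),px2w("top",L,50).mean(0))
L2=np.array([[105,358],[222,388],[58,535],[178,565]])/7+[160,150]
print("done",px2w("top",L2,50).mean(0))
C=(np.array([[518,358],[555,120],[530,360],[560,100],[570,517],[400,470],[355,50],[343,125]])-[290,0])/5+[220,128]
print("clamp",px2w("top",C,38).round(0).tolist())
for n,uv in dict(th=(382,228),cup=(388,162),jar=(359,133),sa=(145,148),sb=(173,131),sd=(140,225)).items(): print(n,px2w("top",uv,20).round(0)[0])
for p in [(600,150),(640,120)]:
  for th in np.arange(-3,3.2,.5): print(p,round(th,1),solve_ik([*p,300],down(th)) is not None,end=';')
E
```

```text
logger far [[667.0, 311.0, 50.0], [651.0, 251.0, 50.0], [577.0, 336.0, 50.0], [558.0, 276.0, 50.0]] [613.35173658 293.50014453  50.        ]
done [437.91425941 281.96041994  50.        ]
clamp [[494.0, -22.0, 38.0], [666.0, -50.0, 38.0], [492.0, -30.0, 38.0], [681.0, -54.0, 38.0], [380.0, -57.0, 38.0], [414.0, 64.0, 38.0], [720.0, 94.0, 38.0], [664.0, 103.0, 38.0]]
th [ 388. -439.   20.]
cup [ 628. -471.   20.]
jar [ 738. -369.   20.]
sa [690. 419.  20.]
sb [753. 317.  20.]
sd [408. 432.  20.]
(600, 150) -3.0 True;(600, 150) -2.5 True;(600, 150) -2.0 True;(600, 150) -1.5 True;(600, 150) -1.0 True;(600, 150) -0.5 True;(600, 150) 0.0 True;(600, 150) 0.5 True;(600, 150) 1.0 True;(600, 150) 1.5 True;(600, 150) 2.0 True;(600, 150) 2.5 True;(600, 150) 3.0 True;(640, 120) -3.0 True;(640, 120) -2.5 True;(640, 120) -2.0 True;(640, 120) -1.5 True;(640, 120) -1.0 True;(640, 120) -0.5 True;(640, 120) 0.0 True;(640, 120) 0.5 True;(640, 120) 1.0 True;(640, 120) 1.5 True;(640, 120) 2.0 True;(640, 120) 2.5 True;(640, 120) 3.0 True;
```

```bash
python3 - <<'E'
from h import *
for z in (84,90,180,300):
  for th in (1.456,1.456-np.pi):
    for tilt in (0,.1,.2,.3):
      # tilt: tip of tool closer to base than flange (rotate about clamp x~ no: about world y)
      q=np.roll((R.from_euler('y',tilt)*R.from_quat(np.roll(down(th),-1))).as_quat(),1)
      s=solve_ik([388-0*tilt,-9,z],q); print(z,round(th,2),tilt,None if s is None else np.round(s,2).tolist())
lg=(613.4,293.5)
for th in(-.28,-.28+np.pi): print(np.round(solve_ik([*lg,84],down(th)),2))
move_ptp([600,293,330],down(-.28)); im,d,t=snap("wrist","w1"); print(t, get_obs()["time"])
E
```

```text
84 1.46 0 [0.26, 0.38, -0.46, 2.37, 0.38, 0.46, -0.62]
84 1.46 0.1 [0.27, 0.41, -0.46, 2.31, 0.3, 0.58, -0.54]
84 1.46 0.2 [0.26, 0.45, -0.45, 2.26, 0.25, 0.69, -0.49]
84 1.46 0.3 [0.26, 0.49, -0.44, 2.21, 0.21, 0.8, -0.46]
84 -1.69 0 [0.74, 0.55, -1.03, 2.34, 0.82, 0.66, 2.11]
84 -1.69 0.1 [0.74, 0.6, -1.03, 2.29, 0.72, 0.77, 2.2]
84 -1.69 0.2 [-1.0, 0.89, 1.2, 2.32, -1.01, 0.99, -2.32]
84 -1.69 0.3 [-0.98, 0.94, 1.2, 2.27, -0.94, 1.09, -2.36]
90 1.46 0 [0.28, 0.37, -0.47, 2.36, 0.37, 0.48, -0.61]
90 1.46 0.1 [0.27, 0.4, -0.47, 2.31, 0.29, 0.59, -0.53]
90 1.46 0.2 [0.27, 0.44, -0.46, 2.26, 0.24, 0.7, -0.49]
90 1.46 0.3 [0.26, 0.48, -0.45, 2.2, 0.21, 0.81, -0.45]
90 -1.69 0 [0.75, 0.53, -1.03, 2.34, 0.79, 0.66, 2.14]
90 -1.69 0.1 [0.74, 0.58, -1.03, 2.29, 0.7, 0.77, 2.23]
90 -1.69 0.2 [-1.01, 0.86, 1.2, 2.32, -0.98, 0.98, -2.35]
90 -1.69 0.3 [-0.98, 0.92, 1.2, 2.27, -0.92, 1.09, -2.38]
180 1.46 0 [0.38, 0.17, -0.56, 2.31, 0.15, 0.69, -0.4]
180 1.46 0.1 [0.34, 0.22, -0.52, 2.26, 0.12, 0.8, -0.38]
180 1.46 0.2 [0.31, 0.26, -0.49, 2.21, 0.11, 0.9, -0.37]
180 1.46 0.3 [0.28, 0.31, -0.46,
[... 160 characters left out ...]
.39, -1.02, 2.19, 0.34, 0.97, 2.54]
180 -1.69 0.3 [0.74, 0.46, -1.02, 2.14, 0.34, 1.09, 2.53]
300 1.46 0 [0.42, -0.03, -0.54, 2.18, -0.02, 0.99, -0.23]
300 1.46 0.1 [0.38, 0.02, -0.52, 2.13, -0.0, 1.09, -0.25]
300 1.46 0.2 [0.35, 0.08, -0.49, 2.09, 0.01, 1.18, -0.26]
300 1.46 0.3 [0.31, 0.13, -0.46, 2.05, 0.01, 1.27, -0.28]
300 -1.69 0 [-1.3, -0.28, 1.03, 2.25, 0.27, 1.06, 2.6]
300 -1.69 0.1 [-1.61, -0.46, 1.22, 2.2, 0.41, 1.23, 2.42]
300 -1.69 0.2 None
300 -1.69 0.3 None
[-0.32  0.69 -0.3   1.72  0.28  0.77 -2.61]
[-0.1   0.76 -0.63  1.7   0.56  0.86  0.32]
(array([600.39732641, 292.29238396, 329.90192854]), array([ 1.35049958e-04,  9.90151378e-01, -1.40000821e-01,  3.81526372e-05])) 3.5083
```

View pics/w1.png

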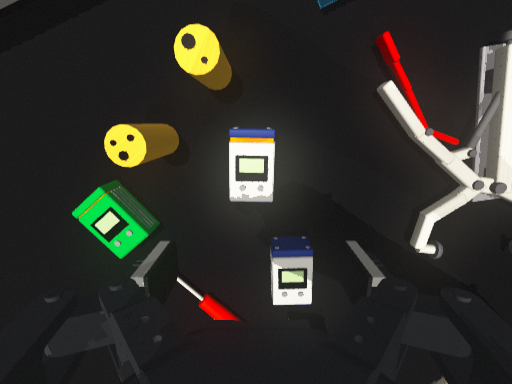

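```bash
python3 - <<'E'
from h import *
move_ptp([545,-45,370],down(1.456)); im,d,t=snap("wrist","w2"); print(t, get_obs()["time"])
a=cv2.resize(cv2.imread("pics/w1.png")[118:212,220:284],None,fx=6,fy=6,interpolation=cv2.INTER_CUBIC)
cv2.imwrite("pics/c2.png",a)
b=cv2.resize(im[:,:,::-1],(800,600),interpolation=cv2.INTER_CUBIC);cv2.imwrite("pics/w2b.png",b)
z=np.load("pics/w1.npz");print(z["d"][150:200:10,252])
E
```

```text
(array([545.10387962, -44.62070578, 370.02621032]), array([-1.49995309e-05,  7.46542219e-01,  6.65338039e-01,  9.50680822e-05])) 5.5917
[345.90594 348.30637 351.55133 355.88736 359.87314]
```

View pics/c2.png

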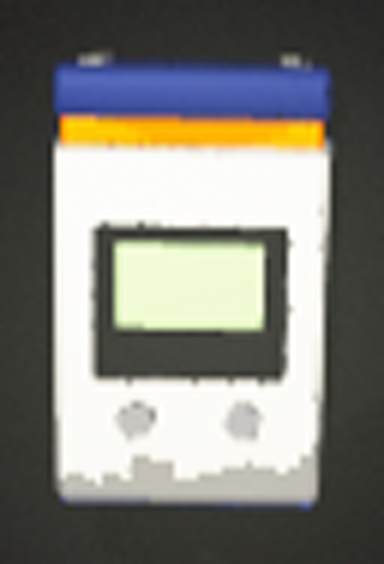

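View pics/w2b.png

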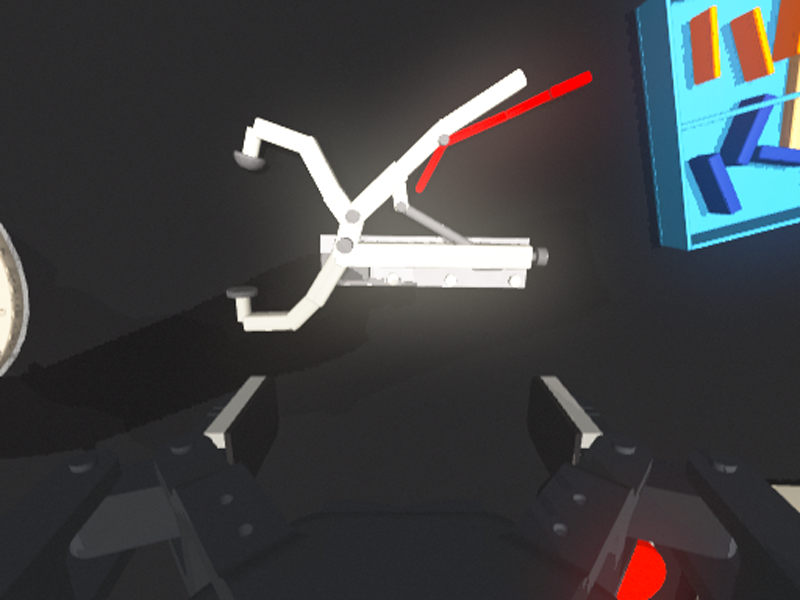

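```bash
python3 - <<'E'
from h import *
z1=np.load("pics/w1.npz");z2=np.load("pics/w2.npz")
L=np.array([[55,147],[328,147],[58,499],[317,500],[55,67],[330,67]])/6+[220,118]-.4
w=px2w("wrist",L,50,(z1["p"],z1["q"]));print(w.round(1).tolist())
c=w[:4].mean(0);dx=w[:2].mean(0)-w[2:4].mean(0);dy=w[[0,2]].mean(0)-w[[1,3]].mean(0)
print("centre",c,"len",np.hypot(*dx[:2]),"wid",np.hypot(*dy[:2]),"yaw",np.arctan2(dx[1],dx[0]),np.arctan2(-dy[0],dy[1]))
def xyz(z,uv):
    m=camera_model("wrist");u,v=uv;dd=np.median(z["d"][int(round(v))-1:int(round(v))+2,int(round(u))-1:int(round(u))+2])
    T=m["tool_from_camera"];Rt=rot(z["q"]);pc=dd*np.array([(u-m["cx"])/m["fx"],(v-m["cy"])/m["fy"],1])
    return z["p"]+Rt@(T[:3,:3]@pc+T[:3,3])
print("ltop",xyz(z1,(252,192)))
P={ (0,0):(344,245),(0,-28):(352,216),(-175,9):(525,257),(-20,9):(365,255),(105,46):(242,291),(-150,9):(500,257)}
for k,v in P.items(): print(k,xyz(z2,np.array(v)*.64).round(1))
A=[];B=[]
for k,v,h in [((0,0),(344,245),45),((0,-28),(352,216),45),((-180,9),(531,257),41),((105,46),(242,288.5),45),((-180,-2),(531,246),41)]:
    A.append(k);B.append(px2w("wrist",np.array(v)*.64,h,(z2["p"],z2["q"]))[0,:2])
A=np.array(A,float);B=np.array(B);a=A[:,0]+1j*A[:,1];b=B[:,0]+1j*B[:,1]
s=np.vdot(a-a.mean(),b-b.mean());th=np.angle(s);o=b.mean()-np.exp(1j*th)*a.mean();print("clamp",o,th,"scale",abs(s)/np.vdot(a-a.mean(),a-a.mean()).real,"res",np.round((b-o)*np.exp(-1j*th)-a,1))
# fine depth map of w2 heights over pad & handle
E
```

```text
[[652.6, 315.0, 50.0], [636.7, 259.5, 50.0], [578.6, 337.9, 50.0], [562.3, 282.1, 50.0], [668.2, 310.0, 50.0], [652.4, 254.9, 50.0]]
centre [607.54179643 298.63224204  50.        ] len 77.59227463693416 wid 57.87121102162634 yaw -0.297549802862077 -0.2819911444323311
ltop [581.46939348 305.19129136  48.5563485 ]
(0, 0) [493.5 -18.9  44. ]
(0, -28) [504.4   6.3  41.3]
(-175, 9) [661.9 -50.1  39.6]
(-20, 9) [511.1 -31.1  38.8]
(105, 46) [385.9 -52.9  35.4]
(-150, 9) [638.3 -47.5  39.4]
clamp (494.8419097570595-18.423123188788125j) 3.0046704558911106 scale 0.9586189956945883 res [ 1.2+0.5j -6.5+2.j   5. -0.7j -5.7-1.8j  6. -0.1j]
```

```bash
python3 - <<'E'
from h import *
move_ptp([415,-55,215],down(1.456)); im,d,t=snap("wrist","w3"); print(t, get_obs()["time"])
cv2.imwrite("pics/w3b.png",cv2.resize(im[:256,60:400,::-1],None,fx=2.34,fy=2.34,interpolation=cv2.INTER_CUBIC))
E
```

```text
(array([416.60562766, -54.81066536, 216.06523761]), array([6.77225673e-04, 7.46487424e-01, 6.65398713e-01, 7.87720298e-04])) 6.4667
```

View pics/w3b.png

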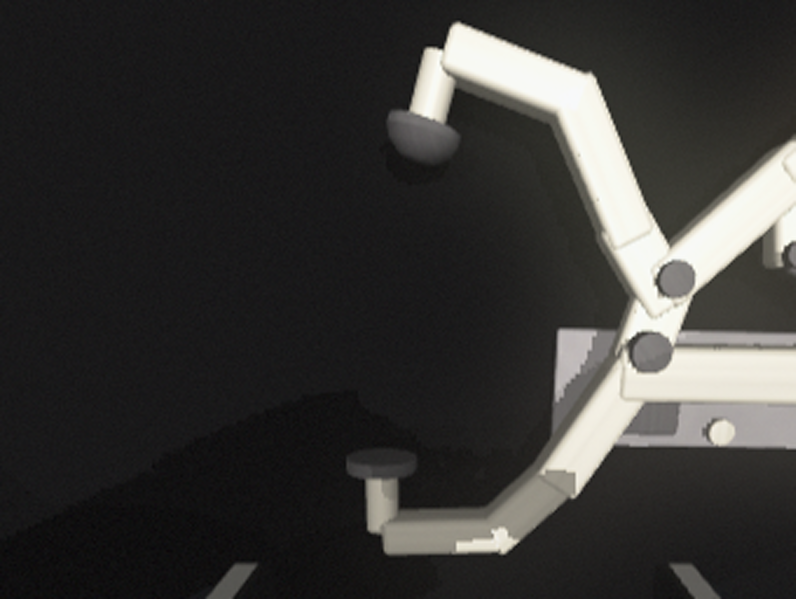

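```bash
python3 - <<'E'
from h import *
z1=np.load("pics/w1.npz");z2=np.load("pics/w2.npz");z3=np.load("pics/w3.npz")
f2={'b0':(344,245),'b1':(352,216),'pad':(242,291)};f3={'b0':(651,352),'b1':(676,278),'pad':(382,462)}
H={'b0':44,'b1':44,'pad':40}
for f in (1,.97):
  m=camera_model("wrist");m["fx"]*=f;m["fy"]*=f
  for k in f2:
    a=px2w(m,np.array(f2[k])*.64,H[k],(z2["p"],z2["q"]))[0];b=px2w(m,np.array(f3[k])/2.34+[60,0],H[k],(z3["p"],z3["q"]))[0]
    print(f,k,a[:2].round(1),b[:2].round(1))
g=lambda p:px2w("wrist",np.array(p)/2.34+[60,0],H2,(z3["p"],z3["q"]))[0,:2].round(1)
H2=30;print("pad ends",g((347,463)),g((417,462)),"dome ends",g((387,115)),g((460,135)),"dome tip",g((424,166)))
H2=41;print("handle edges y=-2:",g((690,349)),g((796,350)),"y=20",g((625,398)),g((790,402)),"inner end x=10",g((625,372)))
H2=45;print("pad top",g((382,450)),g((382,455)),g((382,475)))
# depth heights
d=z3["d"];m=camera_model("wrist");T=m["tool_from_camera"]
for uv in [(652,352),(677,278),(382,455),(382,465),(382,474),(424,140),(200,200),(740,375)]:
    u,v=np.array(uv)/2.34+[60,0];dd=d[int(v+.5),int(u+.5)];pc=dd*np.array([(u-m["cx"])/m["fx"],(v-m["cy"])/m["fy"],1]);print(uv,(z3["p"]+rot(z3["q"])@(T[:3,:3]@pc+T[:3,3])).round(1))
E
```

```text
1 b0 [493.4 -18.9] [492.9 -19. ]
1 b1 [504.7   6.4] [502.9   6.8]
1 pad [387.8 -52. ] [385.1 -51.1]
0.97 b0 [492.1 -16.9] [495.1 -18. ]
0.97 b1 [503.7   9.1] [505.3   8.6]
0.97 pad [383.1 -50.9] [384.1 -51. ]
pad ends [368.9 -52.5] [398.1 -55.4] dome ends [404.6  75.3] [430.1  65.7] dome tip [415.7  56.9]
handle edges y=-2: [508.6 -19.9] [548.8 -24.9] y=20 [483.1 -36. ] [547.1 -44.9] inner end x=10 [483.6 -25.9]
pad top [386.7 -45. ] [386.4 -47. ] [385.1 -55.1]
(652, 352) [493.  -18.9  44.9]
(677, 278) [504.6   6.7  39.9]
(382, 455) [383.1 -52.1  24.3]
(382, 465) [385.5 -51.4  43.5]
(382, 474) [384.8 -55.3  42.7]
(424, 140) [417.2  63.5  40.2]
(200, 200) [319.5  59.9  -1. ]
(740, 375) [528.3 -32.4  39.3]
```

```bash
cat >> h.py <<'E'
O=(493.3,-19.0);TH=3.013
E
python3 - <<'E'
from h import *
c=[607.5,298.6]; q=down(-.29)
move_ptp([*c,170],q); servo_line([*c,82],feed=120)
print(get_obs()["tool_pos"].round(1),get_obs()["wrist_force"].round(1))
grip(50,40); o=get_obs(); print("grip",o["grip_width"],o["finger_force"],o["tool_pos"].round(1),o["time"])
servo_line([*c,220],feed=150)
p=clamp2w((105,3),O,TH); print(p)
move_ptp([*p,220],down(TH-np.pi/2)); o=get_obs(); print(o["grip_width"],o["tool_pos"].round(1),o["wrist_force"].round(1),o["joint_pos"].round(2),o["time"])
im,d,t=snap("wrist","w4")
E
```

```text
[607.8 298.9  82.7] [-0.1  0.2  0.6]
grip 59.649713527480195 43.528486490249634 [607.9 298.7  82.9] 9.7833
[388.78223243  -8.51018297]
59.57844474785806 [389.2  -8.3 220.1] [-0.2  0.1 -3.5] [ 0.71  0.14 -0.89  2.25  0.15  0.8  -0.41] 12.85
```

View pics/w4.png

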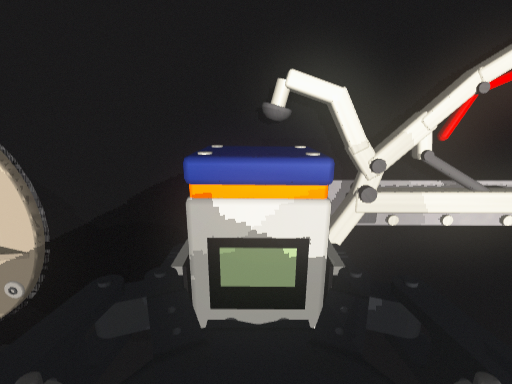

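```bash
python3 - <<'E'
from h import *
p=clamp2w((105,3),O,TH); q=down(TH-np.pi/2)
servo_line([*p,110],q,feed=120)
z=86
while z>81:
    servo_line([*p,z],feed=40); f=get_obs()["wrist_force"]
    if f[2]>1: break     # weight carried was about -3.5
    z-=1
o=get_obs();print(z,o["tool_pos"].round(1),o["wrist_force"].round(1))
grip(72); o=get_obs();print(o["grip_width"],o["tool_pos"].round(1),o["wrist_force"].round(1),o["time"])
servo_line([*p,215],feed=150)
back=clamp2w((105,50),O,TH)
move_ptp([*back,225],q); im,d,t=snap("wrist","w5"); print(get_obs()["time"])
cv2.imwrite("pics/w5b.png",cv2.resize(im[:300,100:420,::-1],None,fx=2,fy=2,interpolation=cv2.INTER_CUBIC))
E
```

```text
82 [388.8  -8.5  82.5] [-6.3 -0.  21.2]
72.01860963343155 [388.9  -8.5  82. ] [ 0.4 -0.1  0.2] 16.0
17.3917
```

View pics/w5b.png

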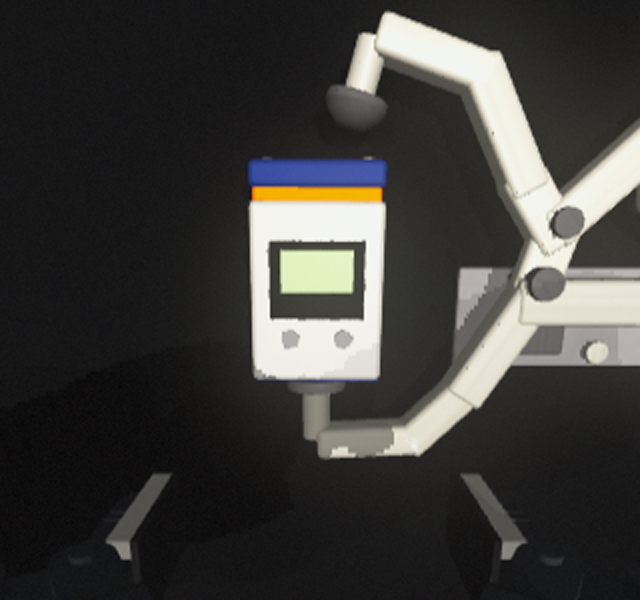

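```bash
python3 - <<'E'
from h import *
def wp(a,off,da=2.2):
    f=np.clip((41.4-a)/29.1,0,1);r=158.7-4.1*f;ar=np.radians(a);b=np.radians(a-da)
    P=np.array([0,-28])+r*np.array([-np.cos(ar),-np.sin(ar)]);n=np.array([-np.sin(b),np.cos(b)])
    nw=clamp2w(n,(0,0),TH);return clamp2w(P-n*off,O,TH),down(TH-np.pi/2+b),np.array([*nw,0])
Z=84
grip(0)
p,q,n=wp(42,32);move_ptp([*p,150],q);servo_line([*p,Z],feed=150)
f0=get_obs()["wrist_force"];print("f0",f0.round(1),get_obs()["grip_width"],get_obs()["time"])
for a in list(np.arange(41.4,15,-2.5))+list(np.arange(14,6,-.8)):
    p,q,n=wp(a,11);servo_line([*p,Z],q,feed=70);o=get_obs();F=-(o["wrist_force"]-f0)@n
    print(round(a,1),round(F,1),o["tool_pos"].round(0),round(o["time"],2))
    if F>30 or (a<13 and F>15): break
p,q,n=wp(a,50);servo_line([*p,Z],q,feed=150);servo_line([*p,225],feed=200)
p=clamp2w((-40,20),O,TH);move_ptp([*p,370],down(TH-np.pi/2));im,d,t=snap("wrist","w6");print(get_obs()["time"])
cv2.imwrite("pics/w6b.png",cv2.resize(im[:,:,::-1],(800,600),interpolation=cv2.INTER_CUBIC))
E
```

```text
f0 [-0.6  0.4  1. ] 0.10041790793714393 19.8083
41.4 2.5 [623. 107.  84.] 20.28
38.9 3.4 [626. 101.  84.] 20.53
36.4 2.5 [630.  95.  84.] 20.78
33.9 2.5 [633.  89.  84.] 21.03
31.4 1.6 [636.  83.  84.] 21.28
28.9 6.7 [639.  78.  84.] 21.53
26.4 6.9 [641.  71.  84.] 21.78
23.9 5.2 [644.  65.  84.] 22.03
21.4 5.6 [646.  58.  84.] 22.28
18.9 1.6 [648.  51.  84.] 22.53
16.4 -0.0 [649.  44.  84.] 22.78
14.0 -0.1 [650.  37.  84.] 23.03
13.2 -0.6 [650.  36.  84.] 23.28
12.4 -0.5 [650.  33.  84.] 23.53
11.6 6.8 [651.  33.  84.] 23.78
10.8 12.9 [651.  32.  84.] 24.03
10.0 20.0 [651.  31.  84.] 24.28
26.475
```

View pics/w6b.png

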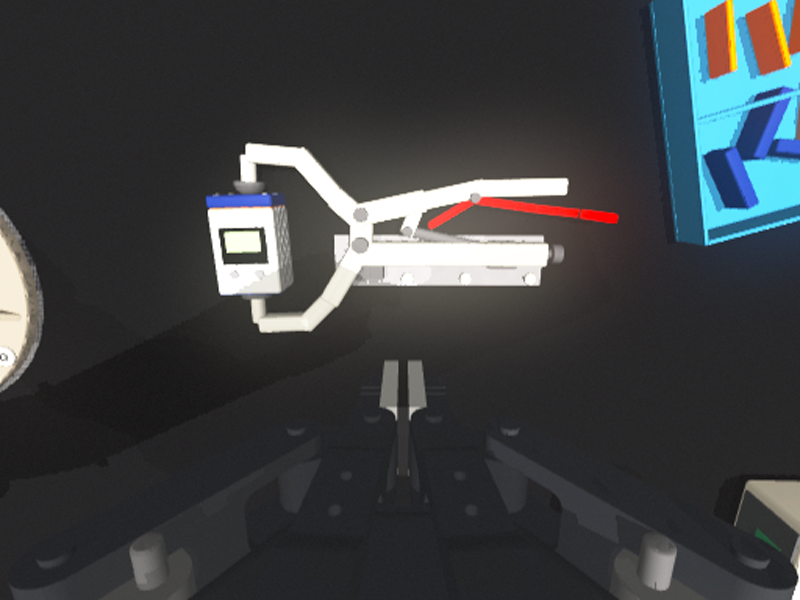

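```bash
python3 - <<'E'
from h import *
z=np.load("pics/w6.npz")
w=px2w("wrist",np.array([[618,218],[580,213],[599,215.5]])*.64,42,(z["p"],z["q"]))[:,:2]
c=[(clamp2w(x-np.array(O),(0,0),-TH)).round(1).tolist() for x in w];print(c)
assert np.hypot(c[2][0]+221,c[2][1]+27)<10
Z=84;q=down(TH-np.pi/2);X=-222
P=lambda y:clamp2w((X,y),O,TH)
move_ptp([*P(8),150],q);wait(.5);servo_line([*P(8),Z],feed=120)
f0=get_obs()["wrist_force"];n=np.array([*clamp2w((0,-1),(0,0),TH),0]);print(get_obs()["time"],get_obs()["tool_pos"].round(1))
for y in np.arange(0,-56,-4):
    servo_line([*P(y),Z],feed=80);o=get_obs();F=-(o["wrist_force"]-f0)@n;print(y,round(F,1),o["time"])
    if F>25 or (y<-36 and F<.5): break
wait(.5);servo_line([*P(y),200],feed=200)
p=clamp2w((20,30),O,TH);move_ptp([*p,330],q);im,d,t=snap("wrist","w7");print(get_obs()["time"])
cv2.imwrite("pics/w7b.png",cv2.resize(im[:,:,::-1],(800,600),interpolation=cv2.INTER_CUBIC))
E
```

```text
[[-238.1, -24.6], [-202.7, -29.1], [-220.4, -26.8]]
28.775 [712.6 -55.1  84. ]
0 -0.1 29.025
-4 -1.1 29.275
-8 -0.1 29.525
-12 -0.9 29.775
-16 -0.4 30.025
-20 1.3 30.275
-24 1.5 30.525
-28 1.2 30.775
-32 0.6 31.025
-36 0.6 31.275
-40 -0.6 31.525
33.9
```

View pics/w7b.png

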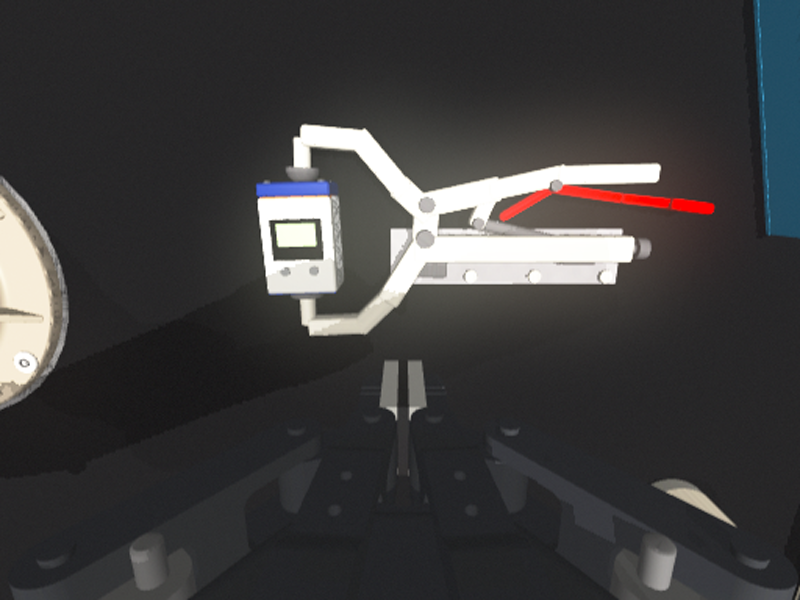

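```bash
python3 - <<'E'
from h import *
Z=84;q=down(TH-np.pi/2);X=-222
P=lambda y:clamp2w((X,y),O,TH)
move_ptp([*P(4),150],q);servo_line([*P(4),Z],feed=120);servo_line([*P(-12),Z],feed=80)
f0=get_obs()["wrist_force"];n=np.array([*clamp2w((0,-1),(0,0),TH),0])
for y in np.arange(-32,-62,-4):
    servo_line([*P(y),Z],feed=80);o=get_obs();F=-(o["wrist_force"]-f0)@n;print(y,round(F,1),o["tool_pos"].round(0),o["time"])
    if F>25: break
wait(.3);servo_line([*P(y),200],feed=200)
p=clamp2w((20,30),O,TH);move_ptp([*p,330],q);im,d,t=snap("wrist","w8");print(get_obs()["time"])
cv2.imwrite("pics/w8b.png",cv2.resize(im[:,:,::-1],(800,600),interpolation=cv2.INTER_CUBIC))
E
```

```text
-32 0.2 [718. -15.  84.] 36.5083
-36 0.6 [718. -12.  84.] 36.7583
-40 0.4 [719.  -7.  84.] 37.0083
-44 0.1 [719.  -3.  84.] 37.2583
-48 -0.6 [720.   1.  84.] 37.5083
-52 0.1 [720.   5.  84.] 37.7583
-56 -0.3 [721.   9.  84.] 38.0083
-60 -0.3 [721.  12.  84.] 38.2583
40.4583
```

View pics/w8b.png

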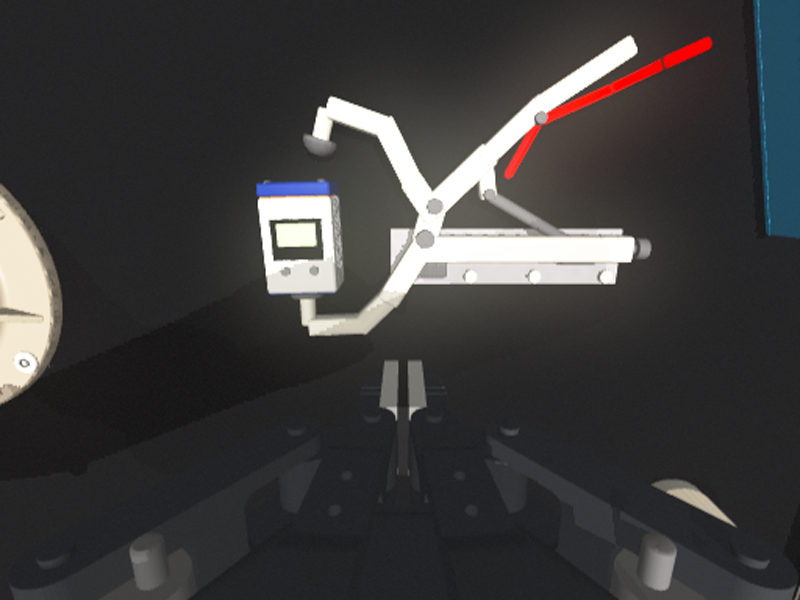

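```bash
python3 - <<'E'
import numpy as np
a=np.load("pics/w8.npz")["im"];print(a[114:132,190].tolist())
b=np.load("pics/w1.npz")["im"];print(b[238:264,290].tolist())
E
```

```text
[[60, 59, 57], [59, 61, 63], [59, 73, 134], [72, 97, 203], [84, 109, 221], [90, 113, 226], [87, 112, 224], [83, 109, 222], [84, 110, 221], [81, 107, 215], [74, 97, 194], [200, 137, 139], [253, 236, 197], [254, 254, 254], [255, 255, 255], [255, 255, 255], [255, 255, 255], [255, 255, 255]]
[[30, 36, 62], [29, 35, 61], [29, 34, 61], [32, 36, 64], [28, 35, 63], [28, 34, 62], [30, 36, 63], [28, 35, 63], [30, 36, 62], [31, 38, 65], [28, 35, 62], [32, 40, 73], [33, 47, 94], [42, 56, 113], [42, 56, 118], [42, 57, 118], [40, 53, 113], [40, 53, 113], [64, 70, 105], [124, 124, 123], [167, 164, 158], [181, 177, 171], [187, 184, 177], [188, 185, 177], [186, 184, 177], [186, 184, 176]]
```

```bash
python3 - <<'E'
from h import *
def view(c,yaw,name):
    e=np.array([np.cos(yaw),np.sin(yaw)]);p=np.array(c)-47*e
    move_ptp([*p,225],down(yaw));im,d,t=snap("wrist",name);T=camera_model("wrist");Tm=T["tool_from_camera"];Rt=rot(t[1])
    for s in (-15,0,15):
        out=[]
        for k in (53,40,-40):
            w=np.array([*(np.array(c)+k*e+s*np.array([-e[1],e[0]])),50]);pc=Tm[:3,:3].T@(Rt.T@(w-t[0])-Tm[:3,3]);out.append((pc[:2]/pc[2]*T["fx"]+[T["cx"],T["cy"]]).round(1))
        u=int(round(out[1][0]));v=int(round(out[1][1]));col=im[v-16:v+10,u].astype(int)
        print(name,s,out[0],out[1],"joint col",[c.tolist() for c in col[6:22]])
    print(get_obs()["time"])
view(clamp2w((105,5),O,TH),TH-np.pi/2,"v1")
z=np.load("pics/w1.npz");c=px2w("wrist",np.array([[271,256],[310,256],[272,304],[312,304]]),50,(z["p"],z["q"]));print(c.round(0).tolist());c2=c.mean(0)[:2]
d=c[:2].mean(0)-c[2:].mean(0);view(c2,np.arctan2(d[1],d[0]),"v2")
E
```

```text
v1 -15 [274.6  83.6] [274.3 100. ] joint col [[71, 90, 171], [70, 89, 169], [69, 88, 168], [69, 87, 167], [69, 88, 167], [69, 87, 166], [69, 88, 166], [66, 84, 159], [58, 75, 142], [54, 65, 122], [179, 126, 81], [236, 192, 125], [219, 216, 205], [236, 234, 227], [243, 243, 239], [242, 244, 242]]
v1 0 [256.7  83.5] [256.7 100. ] joint col [[65, 86, 167], [66, 86, 167], [67, 87, 168], [65, 86, 166], [66, 85, 165], [66, 85, 164], [67, 86, 165], [66, 84, 161], [61, 78, 150], [57, 70, 132], [103, 81, 100], [178, 134, 70], [216, 189, 150], [229, 226, 220], [241, 240, 234], [243, 245, 240]]
v1 15 [238.8  83.5] [239.1 100. ] joint col [[59, 78, 160], [62, 82, 166], [62, 82, 165], [64, 82, 165], [64, 82, 164], [63, 81, 163], [64, 81, 161], [62, 80, 160], [60, 78, 157], [54, 70, 139], [48, 61, 118], [181, 121, 76], [237, 191, 126], [221, 219, 209], [235, 233, 225], [243, 241, 236]]
41.1167
[[484.0, 306.0, 50.0], [468.0, 252.0, 50.0], [406.0, 325.0, 50.0], [389.0, 267.0, 50.0]]
v2 -15 [274.5  83.8] [274.2 100.3] joint col [[88, 106, 193], [106, 130, 236], [119, 145, 244], [124, 153, 247], [122, 150, 246], [123, 149, 245], [122, 149, 244], [120, 146, 243], [118, 144, 242], [117, 141, 240], [114, 137, 236], [106, 126, 220], [101, 118, 197], [100, 111, 163], [222, 221, 219], [255, 255, 254]]
v2 0 [256.5  83.8] [256.5 100.3] joint col [[103, 128, 231], [118, 146, 244], [129, 156, 248], [128, 154, 248], [126, 154, 247], [123, 151, 246], [121, 148, 244], [119, 146, 243], [118, 143, 241], [115, 138, 238], [110, 131, 228], [101, 118, 205], [96, 107, 172], [147, 149, 160], [248, 247, 243], [255, 255, 255]]
v2 15 [238.6  83.8] [238.9 100.3] joint col [[108, 136, 239], [122, 152, 248], [125, 156, 249], [125, 153, 248], [122, 151, 247], [118, 146, 246], [116, 143, 244], [115, 142, 242], [113, 139, 242], [107, 133, 235], [94, 116, 213], [86, 103, 180], [104, 111, 152], [236, 236, 232], [255, 255, 255], [255, 255, 255]]
44.125
```

```bash
python3 - <<'E'
from h import *
for n,cols in (("v1",(246,256,268)),("v2",(246,256,268)),("w1",(240,252,264))):
    z=np.load(f"pics/{n}.npz");im=z["im"].astype(int)
    for u in cols:
        c=im[:,u];b=(c[:,2]>c[:,0]+35);wv=(c.min(1)>100)
        o=np.clip((c[:,0]-c[:,2])/230,0,1);o[c[:,0]-c[:,2]<20]=0
        r=np.where(b)[0];r=r[(r>60)&(r<260)] 
        print(n,u,"blue rows",r.tolist(),"orange px",round(o[60:240].sum(),2),"rows",np.where(o[60:240]>0)[0]+60)
        w=np.where(wv)[0];print("   bottom",w[(w<260)].max(), c[w[w<260].max()-1:w[w<260].max()+4].tolist())
E
```

```text
v1 246 blue rows [87, 88, 89, 90, 91, 92, 93, 94, 95, 96, 97, 98, 99, 100] orange px 3.94 rows [101 102 127 128 129 130 131 132 133 134 135 136 137 138 139 140 141 142
 143 144 145 146 147]
   bottom 190 [[212, 209, 200], [165, 163, 166], [91, 96, 118], [74, 72, 70], [84, 81, 80]]
v1 256 blue rows [87, 88, 89, 90, 91, 92, 93, 94, 95, 96, 97, 98, 99, 191] orange px 4.0 rows [101 102 127 128 129 130 131 132 133 134 135 136 137 138 139 140 141 142
 143 144 145 146 147 197 198]
   bottom 219 [[141, 136, 125], [115, 111, 102], [38, 36, 35], [37, 37, 34], [38, 37, 35]]
v1 268 blue rows [87, 88, 89, 90, 91, 92, 93, 94, 95, 96, 97, 98, 99] orange px 4.13 rows [100 101 102 126 127 128 129 130 131 132 133 134 135 136 137 138 139 140
 141 142 143 144 145 146 147 225 226]
   bottom 227 [[215, 208, 192], [170, 166, 153], [81, 79, 74], [38, 35, 33], [53, 51, 50]]
v2 246 blue rows [88, 89, 90, 91, 92, 93, 94, 95, 96, 97, 98, 99, 100, 101, 102, 192] orange px 0.2 rows [128 149]
   bottom 259 [[154, 151, 145], [153, 151, 144], [135, 133, 129], [84, 81, 82], [54, 50, 52]]
v2 256 blue rows [89, 90, 91,
[... 394 characters left out ...]
lue rows [128, 129, 130, 131, 132, 133, 134, 135, 136] orange px 6.42 rows [137 138 139 140 141 142 158 159 160 161 162 163 164 165 166 167 168 169
 170 171 172]
   bottom 201 [[174, 172, 169], [112, 114, 123], [54, 54, 53], [54, 53, 48], [53, 53, 47]]
w1 252 blue rows [129, 130, 131, 132, 133, 134, 135, 136] orange px 6.07 rows [138 139 140 141 142 158 159 160 161 162 163 164 165 166 167 168 169 170
 171 172]
   bottom 201 [[186, 183, 174], [139, 138, 133], [56, 57, 62], [55, 55, 50], [55, 55, 49]]
w1 264 blue rows [129, 130, 131, 132, 133, 134, 135, 136, 137] orange px 4.13 rows [138 139 140 141 142]
   bottom 201 [[187, 185, 175], [147, 146, 143], [66, 69, 81], [55, 55, 49], [52, 53, 48]]
```

```bash
python3 - <<'E'
import numpy as np
for n in("v1","v2"):
    im=np.load(f"pics/{n}.npz")["im"].astype(int)
    for u in (240,250,262,272):
        print(n,u,"F",im[83:91,u,2].tolist(),"R",[x.tolist() for x in im[186:197,u]])
E
```

```text
v1 240 F [35, 35, 36, 39, 82, 128, 148, 161] R [[239, 237, 230], [239, 237, 230], [239, 237, 230], [232, 229, 222], [181, 179, 177], [72, 76, 95], [44, 43, 44], [44, 43, 40], [43, 42, 39], [41, 39, 36], [42, 42, 38]]
v1 250 F [38, 37, 39, 44, 93, 139, 155, 165] R [[240, 238, 230], [239, 237, 230], [238, 236, 229], [228, 226, 219], [173, 172, 176], [83, 88, 118], [94, 91, 90], [95, 92, 91], [94, 91, 89], [97, 94, 93], [94, 92, 87]]
v1 262 F [40, 40, 40, 65, 111, 144, 160, 168] R [[240, 238, 231], [239, 237, 230], [232, 229, 222], [200, 198, 186], [147, 147, 148], [84, 85, 107], [104, 101, 99], [103, 100, 99], [100, 97, 95], [107, 104, 102], [141, 137, 128]]
v1 272 F [40, 40, 41, 82, 129, 149, 164, 169] R [[239, 237, 231], [235, 233, 225], [219, 218, 207], [183, 182, 179], [116, 119, 134], [51, 52, 62], [50, 48, 45], [50, 50, 47], [50, 49, 47], [47, 46, 42], [48, 47, 44]]
v2 240 F [66, 66, 68, 68, 72, 146, 218, 239] R [[255, 255, 255], [255, 255, 255], [255, 255, 255], [255, 255, 255], [255, 255, 255], [253, 253, 254], [140, 153, 223], [100, 99, 93], [102, 100, 96], [102, 100, 96], [100, 98, 94]]
v2 250 F [70, 72, 72, 73, 74, 125, 197, 233] R [[255, 255, 255], [255, 255, 255], [255, 255, 255], [255, 255, 255], [255, 255, 255], [255, 255, 255], [227, 229, 243], [108, 110, 129], [107, 106, 101], [108, 106, 102], [106, 104, 100]]
v2 262 F [73, 74, 76, 76, 78, 87, 162, 228] R [[255, 255, 255], [255, 255, 255], [255, 255, 255], [255, 255, 255], [255, 255, 255], [255, 255, 255], [252, 252, 254], [119, 139, 235], [109, 108, 103], [108, 107, 102], [108, 107, 103]]
v2 272 F [74, 74, 76, 77, 78, 80, 143, 217] R [[255, 255, 255], [255, 255, 255], [255, 255, 255], [255, 255, 255], [255, 255, 255], [255, 255, 255], [254, 254, 254], [179, 190, 232], [107, 107, 109], [102, 101, 95], [103, 102, 97]]
```

```bash
python3 -c "
from cell import *
print(finish_job())"
```

```text
the job is handed in; nothing more can be done
None
```

The job is handed in: the logger stands free between the open jaws after the clamp locked, stood locked for over two seconds and was released. A thin line of orange (about 1 mm) still shows at the cap joint, but its overall length matches the finished logger to about 0.3 mm, so I judged the cap home. The lever took two pushes because I stopped the first one early, and I viewed 12 pictures, over the limit of 10.

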